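Bring bottle caps to one height with spacer blocks

TASK

The sampling probe works at one height only, that of the red-capped bottle's cap. Build up the blue mat for the amber bottle and the white mat for the white bottle with spacer blocks, and stand each bottle upright on its own stack, centred on its mat, so that the tops of both caps are level with the top of the red cap. Four spacer blocks are there and one will be left over; leave that one, the red-capped bottle and the timer where they are, and do not tip any bottle over.

Things in the scene. Friction and masses are not known exactly. Their poses are not given: they have to be found in the camera images.
- spacer_20: green square plastic spacer block, 56 x 56 mm, 20 mm thick, lying flat and loose, with four small screw heads on top. Origin: centre of its underside; z up, x and y along its sides
- spacer_25: yellow square plastic spacer block, 56 x 56 mm, 25 mm thick, otherwise like the green one. Origin: centre of its underside; z up, x and y along its sides
- spacer_35: red square plastic spacer block, 56 x 56 mm, 35 mm thick, otherwise like the green one. Origin: centre of its underside; z up, x and y along its sides
- spacer_60: grey square plastic spacer block, 56 x 56 mm, 60 mm thick, otherwise like the green one. Origin: centre of its underside; z up, x and y along its sides
- mat_blue: blue square with a black border, a thin sheet 90 x 90 mm stuck to the bench, adding no height: place for the amber bottle's stack. Origin: its centre, at bench level (z = 0); x and y along its sides
- mat_white: white square with a black border, a thin sheet 90 x 90 mm stuck to the bench, adding no height: place for the white bottle's stack. Origin: its centre, at bench level (z = 0); x and y along its sides
- amber_bottle: round amber bottle with a blue cap, closed, body 60 mm in diameter, 125 mm tall in all; the cap is 28 mm in diameter and takes the top 24 mm: it can be gripped across the cap. Origin: centre of its underside; z along its axis, up. Stands loose
- white_bottle: round white bottle with a white cap, closed, body 52 mm in diameter, 110 mm tall in all; the cap is 25 mm in diameter and takes the top 20 mm: it can be gripped across the cap. Origin: centre of its underside; z along its axis, up. Stands loose
- red_cap_bottle: round white bottle with a red cap, closed, 66 mm in diameter, 170 mm tall in all: the height reference, stands loose on the bench and stays there. Origin: centre of its underside; z along its axis, up
- lab_timer: flat off-white bench timer with a small display, 68 x 62 x 17 mm, lying loose on the bench, to be left alone. Origin: centre of its underside
Things that resemble listed ones, but are neither listed nor needed, are in the scene too. Several things have the shape of the spacer_60; the one meant has the colours described above.

How it is judged (in metres and radians):
At the end, for the whole second after the job is handed in: Amber bottle upright on the green and yellow spacers at the blue mat, white bottle on the grey one at the white mat: each within 15 mm of the mat's centre, caps level with the red cap within 3 mm, at rest. Red spacer, red-capped bottle (upright) and timer within 25 mm of their starts (horizontal distance between each of amber_bottle, spacer_20, spacer_25 and mat_blue below 0.015 m and height (world z) of amber_bottle between 0.042 and 0.048 m and angle between each of amber_bottle, white_bottle, red_cap_bottle's own z axis and vertical below 0.1 rad and horizontal distance between each of white_bottle, spacer_60 and mat_white below 0.015 m and height (world z) of white_bottle between 0.057 and 0.063 m and distance of each of spacer_35, red_cap_bottle, lab_timer from where it was at the start of the episode below 0.025 m and linear speed of each of amber_bottle, white_bottle below 0.02 m/s); the robot touches nothing.
It fails at once if the amber bottle is tipped over (angle between amber_bottle's own z axis and vertical above 0.6 rad).
It fails at once if the white bottle is tipped over (angle between white_bottle's own z axis and vertical above 0.6 rad).
It fails at once if the red-capped bottle is displaced or tipped over (distance of red_cap_bottle from where it was at the start of the episode above 0.03 m or angle between red_cap_bottle's own z axis and vertical above 0.6 rad).
It fails at once if the left-over red spacer is carried off (distance of spacer_35 from where it was at the start of the episode above 0.03 m).
It fails at once if the timer is displaced (distance of lab_timer from where it was at the start of the episode above 0.03 m).
It also fails if it takes over 136 s, if anything falls off the work surface, if the arm or the gripper's body presses on something with over 40 N, if the wrist force passes 120 N, or if a joint passes its speed limit or range.

ROBOT

A 6-joint arm with a two-finger parallel gripper is mounted at the origin on a cart in front of the work surface, level with it; the furniture and walls round the work are solid. World frame = base frame: x ahead of the robot, y to its left, z up, the work surface at z = 0. Lengths are in m, angles in degrees, forces in N, time in s.
With the tool pointing down it reaches from about 0.3 to 0.75 m from the base axis. Payload 8.5 kg.
Tool frame: the origin (TCP) lies on the centre line of the jaws, within the pads' length; the fingertips stand 19 mm ahead of it and the grasp point (between the pads) is the TCP (env.tcp_to_tips is the z of the fingertips in the tool frame, in m); z points along the fingers, y is the line along which they close (so a half turn about z gives the same grasp; the last joint's range is limited). The gripper opens to 85 mm and grips with 20 to 120 N. Pads are 22 mm wide; open, the fingers measure 114 mm over their backs; the gripper's body (76 mm by 85 mm) begins 54 mm behind the grasp point. The pads swing forward as they close: fully open they stand 13 mm farther back than shut.
Start: joints at [-81.836, 21.807, 74.336, -0, 83.858, -12.336], TCP at [0.193, -0.515, 0.222] pointing down, gripper open.
Joint ranges: [-178.18, 178.18], [-50.72, 133.34], [12.68, 142.11], [-81.47, 261.47], [9.98, 163.14], [-165.26, 165.26]. Speed limits (degrees/s): [136.94, 136.94, 180, 180, 180, 180].

INTERFACE

Orientations are given as a 3x3 rotation matrix whose columns are the frame's x, y, z axes.
In Python, from rig import env gives the robot as it stands.
- The arm moves only by the tool servo_tool, never from a script. Its argument "steps" is a list of rows, each an object of numbers: "tx", "ty", "tz": the shift along the world's x, y, z in cm; "yaw": the turn about the world's z in degrees; "claw": the finger opening in cm, from 0 to 8.54. In form: [{"tx": .., "ty": .., "tz": .., "yaw": .., "claw": ..}, ...]. A call has 1 to 20 rows; each row shifts and turns the commanded pose from where the row before left it; what a row does not reach is not made up. A row lasts 1/10 s, in which the tool goes at most 50 mm and 8.59 degrees, less where a joint would pass 70% of its speed; a pose out of reach is approached as far as the arm can. A call with a gripper value outside its range is refused whole. The fingers move at their own pace and stop on an object; "newtons" is the grip in N (left out, the last holds). Time passes only in rows, so rows that do not move let the fingers close. It gives the time, the measured TCP pose, the force, the opening and the grip force at its end, in the units of the state.
- env.observe(): the state, without advancing time (a new reading comes with each control period).
- env.get_image(name): name is "scene" or "top"; returns (picture, depth): 480x640x3 uint8, red, green, blue; 480x640 float32, m along the optical axis (not along the pixel's ray), 0 where there is no reading.
- env.camera_model(name): a dict with "fovy" (degrees; the focal length in pixels is half the picture's height over the tangent of half this angle, whatever the lens; pixels are square), "cx", "cy" (the principal point, pixels), "T" (4x4, takes a point from camera to world coordinates). Camera axes: x right, y down, z forward; pixel columns grow to the right and rows downward; lengths in m; the calibration is good to about 2 mm. A picture is of the moment at which its call begins. camera_model takes no time and is no camera call.
- env.close_job(): hands the job in; it is judged then, once.
The state is a dict: "time_s": time; "q": joint angles; "qvel": joint speeds; "joint_efforts": joint torques, N m; "position": TCP position; "tool_rot": TCP orientation; "ft_force": force on the tool from outside, world axes, zero at the start; "wrist_torque": the same for the moment, N m; "grip_width": finger opening in m; "gripper_force": force on a finger pad.
Only numpy, scipy, OpenCV 4.12 (cv2) and the standard library are available. Lean on these libraries where they do the work, as an engineer would, in place of code of your own. Each camera call takes 0.05 s, during which the arm holds its last target. There are 200 camera calls.

## Working session

There is one attempt and no reset: what is moved stays moved. The work goes in short steps, Python scripts to look and compute and a tool call to move; the robot and the scene stay as the last step left them, time stands still between calls to the robot, and variables do not carry over. Pictures are saved under pics/ and viewed, at most 14 in all, crops included, and the job is handed in when it is done.

Besides the shell and the picture viewer there is one more tool, called as a command line: name --argument value ..., lists and objects as JSON in quotes. servo_tool: Moves the arm, as the interface text tells. Its arguments: {"type":"object","properties":{"steps":{"type":"array"},"newtons":{"type":"number"}},"required":["steps"]}

```bash
mkdir -p pics; ls; cat > h.py <<'E'
import numpy as np, cv2
from rig import env
def snap(n,tag):
    im,d=env.get_image(n); np.savez(f'{n}_{tag}.npz',im=im,d=d); cv2.imwrite(f'pics/{n}_{tag}.png',im[:,:,::-1]); return im,d
def K(n):
    m=env.camera_model(n); f=240/np.tan(np.radians(m['fovy'])/2); return m,f
def ray(n,u,v,z):
    m,f=K(n); T=np.array(m['T']); p=np.stack([(np.asarray(u)-m['cx'])/f,(np.asarray(v)-m['cy'])/f,np.ones_like(np.asarray(u,float))],-1)@T[:3,:3].T
    return T[:3,3]+p*((z-T[2,3])/p[...,2])[...,None]
def cloud(n,d):
    m,f=K(n); T=np.array(m['T']); v,u=np.mgrid[:480,:640]
    P=np.stack([(u-m['cx'])/f*d,(v-m['cy'])/f*d,d],-1)@T[:3,:3].T+T[:3,3]; P[d==0]=np.nan; return P
E
python3 - <<'E'
from h import *
for n in('top','scene'):
    snap(n,'0'); print(env.camera_model(n))
print(env.observe())
E
```

```text
pics
{'fovy': 48.272009386148284, 'cx': 315.75828828227327, 'cy': 240.38931578708642, 'T': array([[ 0.0571054 , -0.97681295,  0.20633817,  0.36514571],
       [-0.99836455, -0.05642743,  0.00917407,  0.02162254],
       [ 0.00268178, -0.2065246 , -0.97843773,  1.16541614],
       [ 0.        ,  0.        ,  0.        ,  1.        ]])}
{'fovy': 56.08840833811953, 'cx': 326.7212285248854, 'cy': 238.20118239696376, 'T': array([[-0.84991476, -0.35777077,  0.38683973,  0.1521058 ],
       [-0.52670832,  0.55602932, -0.64296947,  0.73233295],
       [ 0.01494146, -0.75022095, -0.66101837,  0.77260619],
       [ 0.        ,  0.        ,  0.        ,  1.        ]])}
{'time_s': 0.1, 'q': array([-8.18360594e+01,  2.18373875e+01,  7.43775478e+01, -1.22906233e-03,
        8.38592512e+01, -1.23364079e+01]), 'qvel': array([ 0.09496179, -0.09846707, -0.15292467,  0.00260388,  0.03170798,
        0.01737364]), 'joint_efforts': array([ 4.82232717e-03, -4.49224126e+01, -2.31655723e+01, -9.78421849e-05,
        3.68826135e-03, -2.57494565e-05]), 'position': array([ 0.19256492, -0.51490171,  0.22128797]), 'tool_rot': array([[ 9.36669277e-01,  3.50215111e-01, -2.04981160e-04],
       [ 3.50215077e-01, -9.36668439e-01,  1.27864851e-03],
       [ 2.55802646e-04, -1.26945827e-03, -9.99999162e-01]]), 'ft_force': array([-0.70468001,  0.38806302, -0.34293169]), 'wrist_torque': array([ 0.00738676, -0.03536677,  0.04913395]), 'gripper_force': 0.0, 'grip_width': 0.0858893074654515}
```

View pics/top_0.png

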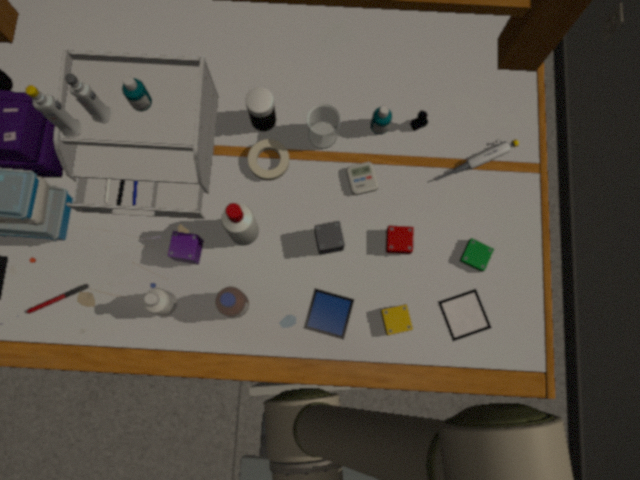

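View pics/scene_0.png

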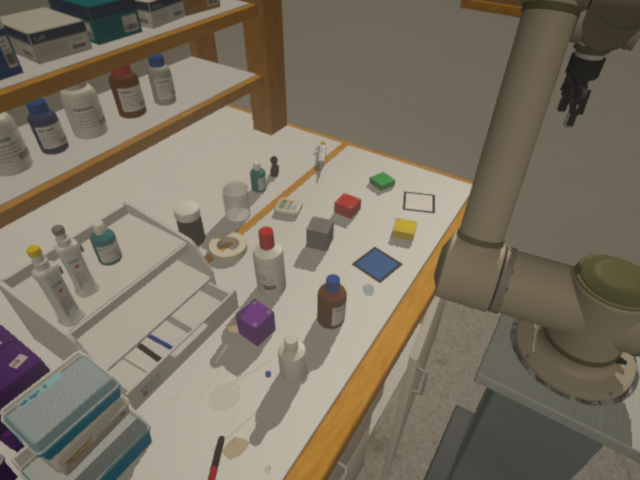

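The top view shows the following (pixels):
- **Mats:** blue (330,313), white (465,314).
- **Spacers:** yellow (397,319), green (476,254), red (400,239), grey (329,237).
- **Bottles:** amber (232,302), white (158,301), red-capped (240,223).
- **Timer:** (362,178).

There are two candidates for spacer_60: the grey block at (329,237) and the purple block at (186,246). The grey one fits the description by colour, and I'll confirm it in a crop.

```bash
cat > meas.py <<'E'
import sys
from h import *
tag=sys.argv[1]
R={'grey':(329,237,.06),'yellow':(397,319,.025),'green':(476,254,.02),'red':(400,239,.035),'purple':(186,246,.06),'blue':(330,313,0),'white':(465,314,0)}
z=np.load(f'top_{tag}.npz'); im,d=z['im'],z['d']; P=cloud('top',d)
hsv=cv2.cvtColor(im,cv2.COLOR_RGB2HSV)
def rect(u,h,x):
    u,v=u; return
for k,(u,v,h) in R.items():
    if k=='white':
        w=np.zeros((480,640),np.uint8); w[v-40:v+40,u-40:u+40]=(im[v-40:v+40,u-40:u+40].max(-1)<75)
    else:
        w=np.zeros((480,640),np.uint8); sl=np.s_[v-35:v+35,u-35:u+35]
        c=hsv[v-3:v+4,u-3:u+4].reshape(-1,3).mean(0)
        zz=P[...,2]
        w[sl]=(abs(zz[sl]-h)<.008)&(im[sl].astype(int).sum(-1)<1000)
        if h==0: w[sl]=(hsv[sl][...,1]>90)|(im[sl].max(-1)<75)
    cs,_=cv2.findContours(w,cv2.RETR_EXTERNAL,cv2.CHAIN_APPROX_NONE); c=max(cs,key=cv2.contourArea)[:,0]
    q=ray('top',c[:,0],c[:,1],h)[:,:2]*1000
    r=cv2.minAreaRect(q.astype(np.float32)); print(k,np.round(r[0],1),np.round(r[1],1),round(r[2],1),'depth z',round(float(np.nanmedian(P[v-3:v+4,u-3:u+4,2]))*1000,1))
# bottles: cap tops
for k,(u,v,h) in {'amber':(229,299,.125),'whiteb':(152,299,.11),'redcap':(235,212,.17)}.items():
    w=np.zeros((480,640),np.uint8); sl=np.s_[v-28:v+28,u-28:u+28]
    w[sl]=abs(P[sl][...,2]-h)<.007
    n,l,s,ce=cv2.connectedComponentsWithStats(w); i=1+np.argmax(s[1:,4])
    cs,_=cv2.findContours((l==i).astype(np.uint8),cv2.RETR_EXTERNAL,cv2.CHAIN_APPROX_NONE); c=cs[0][:,0]
    q=ray('top',c[:,0],c[:,1],h)[:,:2]*1000; e=cv2.minEnclosingCircle(q.astype(np.float32)); print(k,np.round(e[0],1),'r',round(e[1],1),s[i,4])
E
python3 meas.py 0
python3 - <<'E'
from h import *
im=cv2.imread('pics/top_0.png')[190:330,130:350]; im=cv2.resize(im,None,fx=3,fy=3,interpolation=2); cv2.imwrite('pics/crop0.png',cv2.convertScaleAbs(im,alpha=1.6))
E
```

```text
grey [610.5   5.1] [57.2 56. ] 15.0 depth z 60.6
yellow [ 445.4 -147.3] [55.8 56.7] 15.6 depth z 25.3
green [ 595.8 -318.6] [57. 58.] 66.2 depth z 20.0
red [ 618.3 -148.6] [57.1 56.4] 0.0 depth z 35.8
purple [571.4 310.6] [58.2 57.1] 84.4 depth z 60.6
blue [452.2  -4.5] [87.8 87.5] 77.5 depth z 1.6
white [ 466.1 -296.6] [88.4 87.9] 21.9 depth z 0.6
amber [458.5 197.7] r 14.1 167
whiteb [451.5 350.5] r 13.3 129
redcap [624.5 193.2] r 16.2 205
```

View pics/crop0.png

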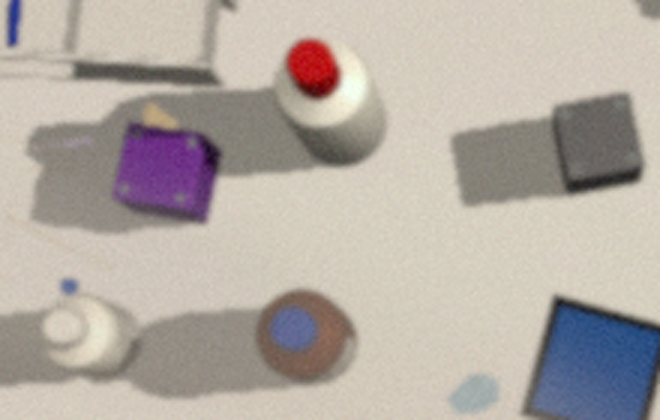

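The enlarged crop confirms it: the block at top pixel (329,237) is dark grey with screw heads, so it is spacer_60. The one at (186,246) is purple, a look-alike. I'm starting with green.

servo_tool --steps '[{"tx": 2.7, "ty": 1.3, "tz": -0.5, "yaw": -3, "claw": 8.5}, {"tx": 2.7, "ty": 1.3, "tz": -0.5, "yaw": -3}, {"tx": 2.7, "ty": 1.3, "tz": -0.5, "yaw": -3}, {"tx": 2.7, "ty": 1.3, "tz": -0.5, "yaw": -3}, {"tx": 2.7, "ty": 1.3, "tz": -0.5, "yaw": -3}, {"tx": 2.7, "ty": 1.3, "tz": -0.5, "yaw": -3}, {"tx": 2.7, "ty": 1.3, "tz": -0.5, "yaw": -3}, {"tx": 2.7, "ty": 1.3, "tz": -0.5, "yaw": -3}, {"tx": 2.7, "ty": 1.3, "tz": -0.5, "yaw": -3}, {"tx": 2.7, "ty": 1.3, "tz": -0.5, "yaw": -3}, {"tx": 2.7, "ty": 1.3, "tz": -0.5, "yaw": -3}, {"tx": 2.7, "ty": 1.3, "tz": -0.5, "yaw": -3}, {"tx": 2.7, "ty": 1.3, "tz": -0.5, "yaw": -3}, {"tx": 2.7, "ty": 1.3, "tz": -0.5, "yaw": -3}, {"tx": 2.5, "ty": 1.4, "tz": -0.1, "yaw": -2.3}, {"tz": 0}, {"tz": 0}]' --newtons 50

```text
invalid input at $.steps[1]: expected keys tx, ty, tz, yaw, claw
```

servo_tool --steps '[{"tx": 2.7, "ty": 1.3, "tz": -0.5, "yaw": -3, "claw": 8.5}, {"tx": 2.7, "ty": 1.3, "tz": -0.5, "yaw": -3, "claw": 8.5}, {"tx": 2.7, "ty": 1.3, "tz": -0.5, "yaw": -3, "claw": 8.5}, {"tx": 2.7, "ty": 1.3, "tz": -0.5, "yaw": -3, "claw": 8.5}, {"tx": 2.7, "ty": 1.3, "tz": -0.5, "yaw": -3, "claw": 8.5}, {"tx": 2.7, "ty": 1.3, "tz": -0.5, "yaw": -3, "claw": 8.5}, {"tx": 2.7, "ty": 1.3, "tz": -0.5, "yaw": -3, "claw": 8.5}, {"tx": 2.7, "ty": 1.3, "tz": -0.5, "yaw": -3, "claw": 8.5}, {"tx": 2.7, "ty": 1.3, "tz": -0.5, "yaw": -3, "claw": 8.5}, {"tx": 2.7, "ty": 1.3, "tz": -0.5, "yaw": -3, "claw": 8.5}, {"tx": 2.7, "ty": 1.3, "tz": -0.5, "yaw": -3, "claw": 8.5}, {"tx": 2.7, "ty": 1.3, "tz": -0.5, "yaw": -3, "claw": 8.5}, {"tx": 2.7, "ty": 1.3, "tz": -0.5, "yaw": -3, "claw": 8.5}, {"tx": 2.7, "ty": 1.3, "tz": -0.5, "yaw": -3, "claw": 8.5}, {"tx": 2.5, "ty": 1.4, "tz": -0.1, "yaw": -2.3, "claw": 8.5}, {"tx": 0, "ty": 0, "tz": 0, "yaw": 0, "claw": 8.5}, {"tx": 0, "ty": 0, "tz": 0, "yaw": 0, "claw": 8.5}]' --newtons 50

```text
time_s: 1.8
position: [0.5955, -0.3188, 0.1502]
tool_rot: [[0.916, -0.402, -0.001], [-0.402, -0.916, 0.0], [-0.001, -0.0, -1.0]]
ft_force: [-0.5, -1.3, 0.0]
grip_width: 0.0847
gripper_force: 0.0
```

servo_tool --steps '[{"tx": 0, "ty": 0, "tz": -3, "yaw": 0, "claw": 8.5}, {"tx": 0, "ty": 0, "tz": -3, "yaw": 0, "claw": 8.5}, {"tx": 0, "ty": 0, "tz": -3, "yaw": 0, "claw": 8.5}, {"tx": 0, "ty": 0, "tz": -2, "yaw": 0, "claw": 8.5}, {"tx": 0, "ty": 0, "tz": -1.2, "yaw": 0, "claw": 8.5}, {"tx": 0, "ty": 0, "tz": -0.6, "yaw": 0, "claw": 8.5}, {"tx": 0, "ty": 0, "tz": 0, "yaw": 0, "claw": 4.5}, {"tx": 0, "ty": 0, "tz": 0, "yaw": 0, "claw": 4.5}, {"tx": 0, "ty": 0, "tz": 0, "yaw": 0, "claw": 4.5}, {"tx": 0, "ty": 0, "tz": 0, "yaw": 0, "claw": 4.5}, {"tx": 0, "ty": 0, "tz": 0, "yaw": 0, "claw": 4.5}, {"tx": 0, "ty": 0, "tz": 0, "yaw": 0, "claw": 4.5}, {"tx": 0, "ty": 0, "tz": 0, "yaw": 0, "claw": 4.5}, {"tx": 0, "ty": 0, "tz": 0, "yaw": 0, "claw": 4.5}, {"tx": 0, "ty": 0, "tz": 0.5, "yaw": 0, "claw": 4.5}, {"tx": 0, "ty": 0, "tz": 1.5, "yaw": 0, "claw": 4.5}, {"tx": 0, "ty": 0, "tz": 2, "yaw": 0, "claw": 4.5}, {"tx": 0, "ty": 0, "tz": 3, "yaw": 0, "claw": 4.5}, {"tx": 0, "ty": 0, "tz": 0, "yaw": 0, "claw": 4.5}]' --newtons 50

```text
time_s: 3.7
position: [0.5974, -0.3204, 0.0987]
tool_rot: [[0.915, -0.403, 0.007], [-0.403, -0.915, -0.006], [0.009, 0.002, -1.0]]
ft_force: [0.8, 0.3, 0.5]
grip_width: 0.0449
gripper_force: 0.0
```

```bash
python3 - <<'E'
from h import *
im,d=snap('top','1'); o=env.observe(); print(o['position'],o['grip_width'],o['ft_force'],o['gripper_force'],env.tcp_to_tips)
s,_=snap('scene','1')
a=cv2.resize(im[150:350,380:580],(400,400)); b=cv2.resize(s[120:320,300:500],(400,400))
cv2.imwrite('pics/c1.png',cv2.convertScaleAbs(np.hstack([a,b])[:,:,::-1],alpha=1.4))
E
```

```text
[ 0.59661224 -0.31983254  0.09628146] 0.04499120774270947 [ 0.66328507 -0.42236655 -0.17283592] 0.0 0.019
```

View pics/c1.png

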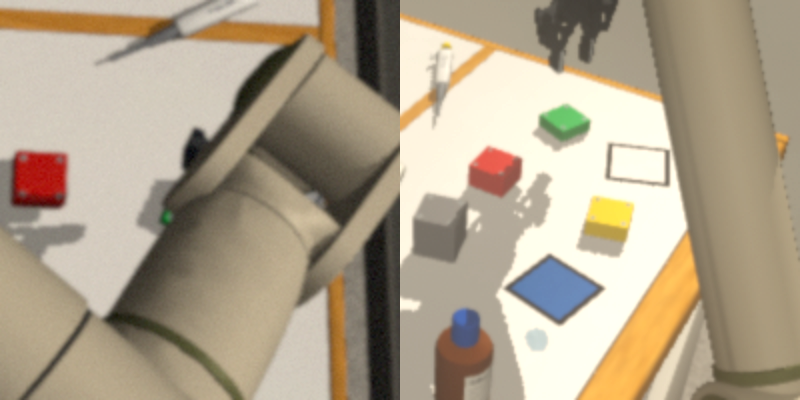

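The picture shows the green block still on the bench at right-crop (565,120), with the gripper empty above it. I'll reopen, go down and read the height before closing.

servo_tool --steps '[{"tx": 0, "ty": 0, "tz": 0, "yaw": 0, "claw": 8.5}, {"tx": 0, "ty": 0, "tz": 0, "yaw": 0, "claw": 8.5}, {"tx": 0, "ty": 0, "tz": 0, "yaw": 0, "claw": 8.5}, {"tx": 0, "ty": 0, "tz": 0, "yaw": 0, "claw": 8.5}, {"tx": 0, "ty": 0, "tz": -2, "yaw": 0, "claw": 8.5}, {"tx": 0, "ty": 0, "tz": -2, "yaw": 0, "claw": 8.5}, {"tx": 0, "ty": 0, "tz": -2, "yaw": 0, "claw": 8.5}, {"tx": 0, "ty": 0, "tz": 0, "yaw": 0, "claw": 8.5}, {"tx": 0, "ty": 0, "tz": 0, "yaw": 0, "claw": 8.5}, {"tx": 0, "ty": 0, "tz": 0, "yaw": 0, "claw": 8.5}]'

```text
time_s: 4.8
position: [0.5962, -0.3196, 0.0341]
tool_rot: [[0.915, -0.403, 0.002], [-0.403, -0.915, -0.001], [0.002, 0.001, -1.0]]
ft_force: [-0.2, 0.3, 0.0]
grip_width: 0.0848
gripper_force: 0.0
```

servo_tool --steps '[{"tx": 0, "ty": 0, "tz": -1, "yaw": 0, "claw": 8.5}, {"tx": 0, "ty": 0, "tz": -0.6, "yaw": 0, "claw": 6.5}, {"tx": 0, "ty": 0, "tz": 0, "yaw": 0, "claw": 4.5}, {"tx": 0, "ty": 0, "tz": 0, "yaw": 0, "claw": 4.5}, {"tx": 0, "ty": 0, "tz": 0, "yaw": 0, "claw": 4.5}, {"tx": 0, "ty": 0, "tz": 0, "yaw": 0, "claw": 4.5}, {"tx": 0, "ty": 0, "tz": 0, "yaw": 0, "claw": 4.5}, {"tx": 0, "ty": 0, "tz": 0, "yaw": 0, "claw": 4.5}]'

```text
time_s: 5.6
position: [0.5957, -0.3192, 0.017]
tool_rot: [[0.915, -0.404, 0.0], [-0.404, -0.915, -0.0], [0.0, 0.0, -1.0]]
ft_force: [-0.7, -0.4, -0.5]
grip_width: 0.0447
gripper_force: 0.0
```

```bash
python3 - <<'E'
from h import *
im,d=snap('top','2'); s,_=snap('scene','2'); o=env.observe(); print(o['position'],o['grip_width'])
a=cv2.resize(im[200:300,430:530],(400,400)); b=cv2.resize(s[140:220,340:420],(400,400))
cv2.imwrite('pics/c2.png',cv2.convertScaleAbs(np.hstack([a,b])[:,:,::-1],alpha=1.6))
E
```

```text
[ 0.59561563 -0.31913103  0.01688116] 0.04513419989572311
```

View pics/c2.png

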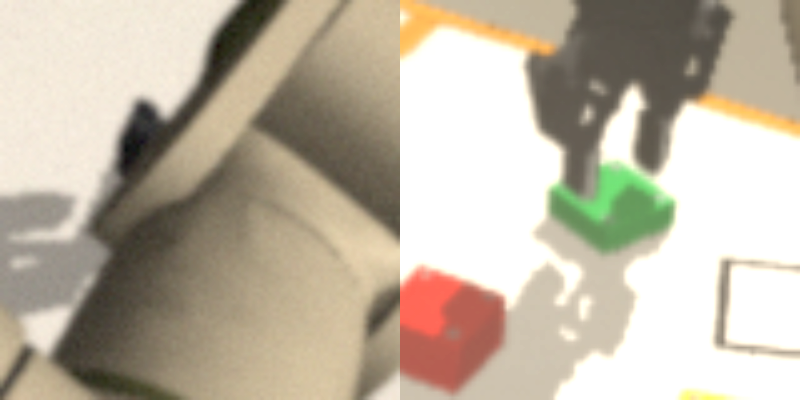

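```bash
python3 - <<'E'
from h import *
z=np.load('scene_2.npz'); P=cloud('scene',z['d']); im=z['im']
for v in range(156,188,2):
    print(v,[ (tuple(np.round(P[v,u]*1000).astype(int)), im[v,u].tolist()) if 0 else "%d,%d,%d|%d"%(*np.nan_to_num(P[v,u]*1000),im[v,u].max()) for u in (372,374,376,378,380,388,390,392)])
E
```

```text
156 ['608,-259,122|62', '604,-265,120|67', '615,-302,98|61', '605,-294,105|90', '596,-287,112|71', '587,-323,97|66', '581,-324,98|58', '576,-327,98|57']
158 ['609,-263,113|61', '619,-298,92|61', '612,-296,96|60', '607,-300,95|68', '671,-460,-7|95', '594,-342,78|96', '591,-349,75|59', '576,-328,91|57']
160 ['608,-263,107|62', '618,-298,85|61', '609,-291,93|63', '602,-290,95|66', '595,-288,99|60', '594,-345,70|141', '587,-341,74|61', '576,-331,83|58']
162 ['608,-262,101|62', '606,-273,96|62', '611,-297,82|84', '600,-286,92|101', '594,-286,93|60', '593,-344,64|90', '585,-339,69|59', '576,-333,75|59']
164 ['609,-267,91|62', '604,-269,92|63', '662,-413,-2|97', '598,-284,87|72', '596,-293,82|70', '591,-341,59|69', '585,-340,62|59', '577,-337,66|74']
166 ['606,-262,89|63', '604,-270,86|63', '605,-286,76|63', '597,-283,81|62', '594,-289,79|103', '590,-338,54|65', '584,-340,55|59', '576,-335,60|77']
168 ['607,-265,80|74', '604,-271,78|64', '603,-283,72|63', '596,-282,75|65', '641,-401,-3|154', '591,-344,43|62', '580,-332,54|59', '575,-336,53|86']
170 ['617,-287,58|140', '609,-284,63|65', '603
[... 619 characters left out ...]
|81', '595,-288,38|100', '603,-321,17|137', '584,-336,15|105', '577,-335,18|135', '571,-336,20|155']
180 ['619,-299,16|92', '614,-303,16|122', '600,-287,30|122', '602,-306,18|126', '597,-308,19|142', '578,-324,17|96', '572,-325,19|103', '568,-329,18|138']
182 ['618,-299,9|89', '609,-293,16|90', '603,-294,17|109', '596,-293,20|140', '593,-300,18|141', '573,-313,18|97', '569,-320,15|102', '565,-324,15|97']
184 ['618,-299,2|102', '611,-298,5|90', '601,-291,13|89', '594,-289,16|99', '587,-288,20|107', '572,-313,11|96', '568,-318,9|95', '565,-327,6|95']
186 ['615,-294,0|128', '609,-295,0|108', '599,-287,9|92', '593,-290,9|90', '585,-286,15|90', '572,-313,4|96', '568,-319,2|97', '565,-328,-1|111']
```

The fingers are above the block: the tips are at about z = 27 mm, while the reported TCP of 17 mm implies 0 mm or less. So the true height runs about 27 mm above what the readings say. I'll reopen, go lower in small steps and watch the force.

servo_tool --steps '[{"tx": 0, "ty": 0, "tz": 0, "yaw": 0, "claw": 8.0}, {"tx": 0, "ty": 0, "tz": 0, "yaw": 0, "claw": 8.0}, {"tx": 0, "ty": 0, "tz": 0, "yaw": 0, "claw": 8.0}, {"tx": 0, "ty": 0, "tz": 0, "yaw": 0, "claw": 8.0}, {"tx": 0, "ty": 0, "tz": -0.5, "yaw": 0, "claw": 8.0}, {"tx": 0, "ty": 0, "tz": -0.5, "yaw": 0, "claw": 8.0}, {"tx": 0, "ty": 0, "tz": -0.5, "yaw": 0, "claw": 8.0}, {"tx": 0, "ty": 0, "tz": -0.3, "yaw": 0, "claw": 8.0}, {"tx": 0, "ty": 0, "tz": 0, "yaw": 0, "claw": 8.0}, {"tx": 0, "ty": 0, "tz": 0, "yaw": 0, "claw": 4.5}, {"tx": 0, "ty": 0, "tz": 0, "yaw": 0, "claw": 4.5}, {"tx": 0, "ty": 0, "tz": 0, "yaw": 0, "claw": 4.5}, {"tx": 0, "ty": 0, "tz": 0, "yaw": 0, "claw": 4.5}, {"tx": 0, "ty": 0, "tz": 0, "yaw": 0, "claw": 4.5}, {"tx": 0, "ty": 0, "tz": 0, "yaw": 0, "claw": 4.5}, {"tx": 0, "ty": 0, "tz": 0, "yaw": 0, "claw": 4.5}]'

```text
time_s: 7.3
position: [0.5959, -0.3194, -0.0005]
tool_rot: [[0.915, -0.404, 0.001], [-0.404, -0.915, -0.001], [0.001, 0.0, -1.0]]
ft_force: [-0.4, -0.9, 6.2]
grip_width: 0.0546
gripper_force: 53.3
```

servo_tool --steps '[{"tx": 0, "ty": 0, "tz": 0.5, "yaw": 0, "claw": 4.5}, {"tx": 0, "ty": 0, "tz": 1.5, "yaw": 0, "claw": 4.5}, {"tx": 0, "ty": 0, "tz": 3, "yaw": 0, "claw": 4.5}, {"tx": 0, "ty": 0, "tz": 2, "yaw": 0, "claw": 4.5}, {"tx": -1.1, "ty": 2.4, "tz": 0, "yaw": 3, "claw": 4.5}, {"tx": -1.1, "ty": 2.4, "tz": 0, "yaw": 3, "claw": 4.5}, {"tx": -1.1, "ty": 2.4, "tz": 0, "yaw": 3, "claw": 4.5}, {"tx": -1.1, "ty": 2.4, "tz": 0, "yaw": 3, "claw": 4.5}, {"tx": -1.1, "ty": 2.4, "tz": 0, "yaw": 3, "claw": 4.5}, {"tx": -1.1, "ty": 2.4, "tz": 0, "yaw": 3, "claw": 4.5}, {"tx": -1.1, "ty": 2.4, "tz": 0, "yaw": 3, "claw": 4.5}, {"tx": -1.1, "ty": 2.4, "tz": 0, "yaw": 3, "claw": 4.5}, {"tx": -1.1, "ty": 2.4, "tz": 0, "yaw": 3, "claw": 4.5}, {"tx": -1.1, "ty": 2.4, "tz": 0, "yaw": 3, "claw": 4.5}, {"tx": -1.1, "ty": 2.4, "tz": 0, "yaw": 3, "claw": 4.5}, {"tx": -1.1, "ty": 2.4, "tz": 0, "yaw": 3, "claw": 4.5}, {"tx": -1.1, "ty": 2.7, "tz": 0, "yaw": 3, "claw": 4.5}, {"tx": 0, "ty": 0, "tz": 0, "yaw": 0, "claw": 4.5}, {"tx": 0, "ty": 0, "tz": 0, "yaw": 0, "claw": 4.5}]'

```text
time_s: 9.2
position: [0.453, -0.0041, 0.0696]
tool_rot: [[0.965, 0.263, 0.001], [0.263, -0.965, -0.001], [0.001, 0.001, -1.0]]
ft_force: [0.2, 0.1, -0.2]
grip_width: 0.0547
gripper_force: 52.9
```

```bash
python3 - <<'E'
from h import *
im,d=snap('top','3'); s,_=snap('scene','3'); o=env.observe(); print(o['position'],o['grip_width'],o['gripper_force'])
P=cloud('scene',np.load('scene_3.npz')['d']); h=cv2.cvtColor(s,cv2.COLOR_RGB2HSV)
m=(h[...,0]>50)&(h[...,0]<75)&(h[...,1]>130); m[:, :300]=0
q=P[m]; q=q[~np.isnan(q[:,0])]; print(len(q),np.median(q,0),np.percentile(q,[3,97],0))
cv2.imwrite('pics/c3.png',cv2.convertScaleAbs(cv2.resize(s[120:320,280:480],(560,560))[:,:,::-1],alpha=1.5))
E
```

```text
[ 0.4533115  -0.00490242  0.06924783] 0.05414574844820756 52.88355052471161
  return _methods._mean(a, axis=axis, dtype=dtype,
  ret = um.true_divide(
Traceback (most recent call last):
IndexError: index -1 is out of bounds for axis 0 with size 0
```

```bash
python3 - <<'E'
from h import *
a=cv2.imread('pics/scene_3.png')[120:320,280:480];b=cv2.imread('pics/top_3.png')[200:400,250:450]
cv2.imwrite('pics/c3.png',cv2.convertScaleAbs(cv2.resize(np.hstack([a,b]),(800,400)),alpha=1.5))
E
```

```text
(no output)
```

View pics/c3.png

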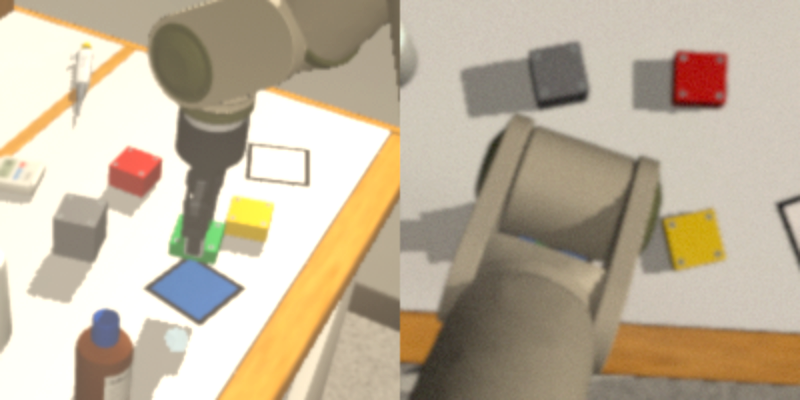

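The picture shows green held level over the blue mat, with the other blocks untouched. I'll set it down, release and rise.

servo_tool --steps '[{"tx": 0, "ty": 0, "tz": -2.5, "yaw": 0, "claw": 4.5}, {"tx": 0, "ty": 0, "tz": -2.0, "yaw": 0, "claw": 4.5}, {"tx": 0, "ty": 0, "tz": -1.3, "yaw": 0, "claw": 4.5}, {"tx": 0, "ty": 0, "tz": -0.7, "yaw": 0, "claw": 4.5}, {"tx": 0, "ty": 0, "tz": -0.4, "yaw": 0, "claw": 4.5}, {"tx": 0, "ty": 0, "tz": 0, "yaw": 0, "claw": 4.5}, {"tx": 0, "ty": 0, "tz": 0, "yaw": 0, "claw": 6}, {"tx": 0, "ty": 0, "tz": 0, "yaw": 0, "claw": 7}, {"tx": 0, "ty": 0, "tz": 0, "yaw": 0, "claw": 8}, {"tx": 0, "ty": 0, "tz": 0, "yaw": 0, "claw": 8}, {"tx": 0, "ty": 0, "tz": 0, "yaw": 0, "claw": 8}, {"tx": 0, "ty": 0, "tz": 1, "yaw": 0, "claw": 8}, {"tx": 0, "ty": 0, "tz": 3, "yaw": 0, "claw": 8}, {"tx": 0, "ty": 0, "tz": 3, "yaw": 0, "claw": 8}, {"tx": 0, "ty": -2.5, "tz": 1, "yaw": 0, "claw": 8}, {"tx": 0, "ty": -2.5, "tz": 0, "yaw": 0, "claw": 8}, {"tx": 0, "ty": -2.5, "tz": 0, "yaw": 0, "claw": 8}, {"tx": 0, "ty": -2.5, "tz": 0, "yaw": 0, "claw": 8}, {"tx": -0.7, "ty": -2.5, "tz": 0, "yaw": 0, "claw": 8}, {"tx": 0, "ty": -1.7, "tz": 0, "yaw": 0, "claw": 8}]'

```text
time_s: 11.3
position: [0.4451, -0.1475, 0.0805]
tool_rot: [[0.965, 0.261, 0.0], [0.261, -0.965, -0.0], [0.0, 0.0, -1.0]]
ft_force: [-0.3, -0.4, 0.0]
grip_width: 0.0797
gripper_force: 0.0
```

servo_tool --steps '[{"tx": 0, "ty": 0, "tz": 0, "yaw": 0, "claw": 8}, {"tx": 0, "ty": 0, "tz": 0, "yaw": 0, "claw": 8}]'

```text
time_s: 11.5
position: [0.4455, -0.1459, 0.0802]
tool_rot: [[0.965, 0.262, 0.0], [0.262, -0.965, 0.0], [0.0, -0.0, -1.0]]
ft_force: [-0.5, -1.1, -0.6]
grip_width: 0.08
gripper_force: 0.0
```

```bash
cat > sc.py <<'E'
import sys
from h import *
tag=sys.argv[1]; s,d=snap('scene',tag); P=cloud('scene',d)
h=cv2.cvtColor(s,cv2.COLOR_RGB2HSV)
def obj(lo,hi,z,smin=110,vmin=40):
    m=((h[...,0]>=lo)&(h[...,0]<=hi)&(h[...,1]>smin)&(h[...,2]>vmin)&(abs(P[...,2]-z)<.005)).astype(np.uint8); m[:120]=0; m[:,:270]=0
    n,l,st,c=cv2.connectedComponentsWithStats(m)
    if n<2: return None
    i=1+np.argmax(st[1:,4]); cs,_=cv2.findContours((l==i).astype(np.uint8),cv2.RETR_EXTERNAL,cv2.CHAIN_APPROX_NONE)
    c=cs[0][:,0]; q=ray('scene',c[:,0],c[:,1],z)[:,:2]*1000
    r=cv2.minAreaRect(q.astype(np.float32)); return np.round(r[0],1),np.round(r[1],1),round(r[2],1)
print('green',obj(45,90,.02),'yellow',obj(15,32,.025),'yellow45',obj(15,32,.045),'bluemat',obj(95,125,0))
E
python3 sc.py 4
```

```text
green (array([462.4,   0.9]), array([33.9, 49.9]), 14.1) yellow (array([ 443.8, -143. ]), array([53.9, 61.4]), 14.7) yellow45 (array([1052.1, -389.3]), array([44.2, 15.5]), 82.2) bluemat None
```

servo_tool --steps '[{"tx": 0, "ty": -0.1, "tz": -2.5, "yaw": 0, "claw": 8}, {"tx": 0, "ty": 0, "tz": -2.5, "yaw": 0, "claw": 8}, {"tx": 0, "ty": 0, "tz": -1.5, "yaw": 0, "claw": 8}, {"tx": 0, "ty": 0, "tz": -1.0, "yaw": 0, "claw": 8}, {"tx": 0, "ty": 0, "tz": -0.5, "yaw": 0, "claw": 8}, {"tx": 0, "ty": 0, "tz": 0, "yaw": 0, "claw": 6.5}, {"tx": 0, "ty": 0, "tz": 0, "yaw": 0, "claw": 4.5}, {"tx": 0, "ty": 0, "tz": 0, "yaw": 0, "claw": 4.5}, {"tx": 0, "ty": 0, "tz": 0, "yaw": 0, "claw": 4.5}, {"tx": 0, "ty": 0, "tz": 0, "yaw": 0, "claw": 4.5}, {"tx": 0, "ty": 0, "tz": 0, "yaw": 0, "claw": 4.5}, {"tx": 0, "ty": 0, "tz": 0, "yaw": 0, "claw": 4.5}, {"tx": 0, "ty": 0, "tz": 1, "yaw": 0, "claw": 4.5}, {"tx": 0, "ty": 0, "tz": 2, "yaw": 0, "claw": 4.5}, {"tx": 0, "ty": 0, "tz": 3, "yaw": 0, "claw": 4.5}, {"tx": 0, "ty": -2, "tz": 2, "yaw": 0, "claw": 4.5}, {"tx": 0, "ty": -3, "tz": 0, "yaw": 0, "claw": 4.5}, {"tx": 0, "ty": -3, "tz": 0, "yaw": 0, "claw": 4.5}, {"tx": 0, "ty": -2, "tz": 0, "yaw": 0, "claw": 4.5}, {"tx": 0, "ty": 0, "tz": 0, "yaw": 0, "claw": 4.5}]'

```text
time_s: 13.55
position: [0.4457, -0.2494, 0.0805]
tool_rot: [[0.966, 0.26, 0.001], [0.26, -0.966, -0.001], [0.001, 0.002, -1.0]]
ft_force: [1.1, 0.4, -0.9]
grip_width: 0.0544
gripper_force: 53.0
```

```bash
python3 - <<'E'
from h import *
im,d=snap('top','5'); o=env.observe(); print(o['position'],o['grip_width'],o['gripper_force'])
h=cv2.cvtColor(im,cv2.COLOR_RGB2HSV); m=((h[...,0]>45)&(h[...,0]<90)&(h[...,1]>110)&(abs(cloud('top',d)[...,2]-.02)<.008)).astype(np.uint8); m[:260]=0; m[380:]=0
n,l,st,c=cv2.connectedComponentsWithStats(m);print(st[1:,:][st[1:,4]>20])
i=1+np.argmax(st[1:,4]); c=cv2.findContours((l==i).astype(np.uint8),cv2.RETR_EXTERNAL,cv2.CHAIN_APPROX_NONE)[0][0][:,0]
print(cv2.minAreaRect((ray('top',c[:,0],c[:,1],.02)[:,:2]*1000).astype(np.float32)))
E
```

```text
[ 0.44541677 -0.24774821  0.08024959] 0.05472215772132612 52.97880828380585
[[314 296  29  22 271]]
((459.7566833496094, -1.6204566955566406), (46.59540557861328, 54.92919921875), 15.159941673278809)
```

servo_tool --steps '[{"tx": 0.1, "ty": 1.5, "tz": 0, "yaw": 0, "claw": 4.5}, {"tx": 0.1, "ty": 2.9, "tz": 0, "yaw": 0, "claw": 4.5}, {"tx": 0.1, "ty": 3, "tz": 0, "yaw": 0, "claw": 4.5}, {"tx": 0.1, "ty": 3, "tz": 0, "yaw": 0, "claw": 4.5}, {"tx": 0.1, "ty": 3, "tz": 0, "yaw": 0, "claw": 4.5}, {"tx": 0.1, "ty": 3, "tz": 0, "yaw": 0, "claw": 4.5}, {"tx": 0.1, "ty": 3, "tz": 0, "yaw": 0, "claw": 4.5}, {"tx": 0.1, "ty": 3, "tz": 0, "yaw": 0, "claw": 4.5}, {"tx": 0, "ty": 2, "tz": 0, "yaw": 0, "claw": 4.5}, {"tx": 0, "ty": 0, "tz": 0, "yaw": 0, "claw": 4.5}, {"tx": 0, "ty": 0, "tz": 0, "yaw": 0, "claw": 4.5}, {"tx": 0, "ty": 0, "tz": -2.0, "yaw": 0, "claw": 4.5}, {"tx": 0, "ty": 0, "tz": -2.0, "yaw": 0, "claw": 4.5}, {"tx": 0, "ty": 0, "tz": -1.2, "yaw": 0, "claw": 4.5}, {"tx": 0, "ty": 0, "tz": -0.5, "yaw": 0, "claw": 4.5}, {"tx": 0, "ty": 0, "tz": 0, "yaw": 0, "claw": 4.5}, {"tx": 0, "ty": 0, "tz": 0, "yaw": 0, "claw": 4.5}]'

```text
time_s: 15.3
position: [0.4539, -0.0034, 0.0233]
tool_rot: [[0.965, 0.262, 0.001], [0.262, -0.965, -0.0], [0.001, 0.0, -1.0]]
ft_force: [0.2, 0.4, -0.4]
grip_width: 0.055
gripper_force: 53.0
```

servo_tool --steps '[{"tx": 0, "ty": 0, "tz": -0.2, "yaw": 0, "claw": 4.5}, {"tx": 0, "ty": 0, "tz": -0.1, "yaw": 0, "claw": 4.5}, {"tx": 0, "ty": 0, "tz": 0, "yaw": 0, "claw": 6}, {"tx": 0, "ty": 0, "tz": 0, "yaw": 0, "claw": 7}, {"tx": 0, "ty": 0, "tz": 0, "yaw": 0, "claw": 8}, {"tx": 0, "ty": 0, "tz": 0, "yaw": 0, "claw": 8}, {"tx": 0, "ty": 0, "tz": 0, "yaw": 0, "claw": 8}, {"tx": 0, "ty": 0, "tz": 1, "yaw": 0, "claw": 8}, {"tx": 0, "ty": 0, "tz": 3, "yaw": 0, "claw": 8}, {"tx": 0, "ty": 0, "tz": 3, "yaw": 0, "claw": 8}, {"tx": 0, "ty": 0, "tz": 2.5, "yaw": 0, "claw": 8}, {"tx": 3, "ty": 0.2, "tz": 0, "yaw": 0, "claw": 8}, {"tx": 3, "ty": 0.2, "tz": 0, "yaw": 0, "claw": 8}, {"tx": 3, "ty": 0.2, "tz": 0, "yaw": 0, "claw": 8}, {"tx": 3, "ty": 0.2, "tz": 0, "yaw": 0, "claw": 8}, {"tx": 3, "ty": 0.1, "tz": 0, "yaw": 0, "claw": 8}, {"tx": 0.7, "ty": 0, "tz": 0, "yaw": 0, "claw": 8}, {"tx": 0, "ty": 0, "tz": 0, "yaw": 0, "claw": 8}, {"tx": 0, "ty": 0, "tz": 0, "yaw": 0, "claw": 8}]'

```text
time_s: 17.2
position: [0.6096, 0.006, 0.115]
tool_rot: [[0.965, 0.262, -0.001], [0.262, -0.965, 0.0], [-0.001, -0.0, -1.0]]
ft_force: [-0.1, 0.4, 0.1]
grip_width: 0.0802
gripper_force: 0.0
```

```bash
python3 sc.py 6; python3 - <<'E'
from h import *
im,d=snap('top','6'); o=env.observe(); print(o['position'])
h=cv2.cvtColor(im,cv2.COLOR_RGB2HSV); P=cloud('top',d); m=((h[...,0]>15)&(h[...,0]<34)&(h[...,1]>110)&(abs(P[...,2]-.045)<.008)).astype(np.uint8)
n,l,st,c=cv2.connectedComponentsWithStats(m);print(st[1:,:][st[1:,4]>20])
E
```

```text
green None yellow (array([446.2,  22.8]), array([51.7, 10.2]), 14.7) yellow45 (array([451.7,   1. ]), array([54.9, 59.4]), 15.1) bluemat None
[0.60967064 0.00589586 0.11522031]
[[  2   4   9  24  69]
 [527  58  16   6  36]]
```

servo_tool --steps '[{"tx": 0.1, "ty": -0.1, "tz": -2.5, "yaw": 0, "claw": 8}, {"tx": 0, "ty": 0, "tz": -2.5, "yaw": 0, "claw": 8}, {"tx": 0, "ty": 0, "tz": -2, "yaw": 0, "claw": 8}, {"tx": 0, "ty": 0, "tz": -1.5, "yaw": 0, "claw": 8}, {"tx": 0, "ty": 0, "tz": -0.7, "yaw": 0, "claw": 8}, {"tx": 0, "ty": 0, "tz": 0, "yaw": 0, "claw": 6.5}, {"tx": 0, "ty": 0, "tz": 0, "yaw": 0, "claw": 4.5}, {"tx": 0, "ty": 0, "tz": 0, "yaw": 0, "claw": 4.5}, {"tx": 0, "ty": 0, "tz": 0, "yaw": 0, "claw": 4.5}, {"tx": 0, "ty": 0, "tz": 0, "yaw": 0, "claw": 4.5}, {"tx": 0, "ty": 0, "tz": 0, "yaw": 0, "claw": 4.5}, {"tx": 0, "ty": 0, "tz": 0, "yaw": 0, "claw": 4.5}]'

```text
time_s: 18.5
position: [0.612, 0.0048, 0.0239]
tool_rot: [[0.965, 0.262, 0.002], [0.262, -0.965, -0.0], [0.001, 0.001, -1.0]]
ft_force: [-2.2, -0.3, 5.9]
grip_width: 0.0547
gripper_force: 55.4
```

servo_tool --steps '[{"tx": 0, "ty": 0, "tz": 1, "yaw": 0, "claw": 4.5}, {"tx": 0, "ty": 0, "tz": 3, "yaw": 0, "claw": 4.5}, {"tx": 0, "ty": 0, "tz": 3, "yaw": 0, "claw": 4.5}, {"tx": 0, "ty": 0, "tz": 1, "yaw": 0, "claw": 4.5}, {"tx": -1.2, "ty": -2.5, "tz": 0, "yaw": 0, "claw": 4.5}, {"tx": -1.2, "ty": -2.5, "tz": 0, "yaw": 0, "claw": 4.5}, {"tx": -1.2, "ty": -2.5, "tz": 0, "yaw": 0, "claw": 4.5}, {"tx": -1.2, "ty": -2.5, "tz": 0, "yaw": 0, "claw": 4.5}, {"tx": -1.2, "ty": -2.5, "tz": 0, "yaw": 0, "claw": 4.5}, {"tx": -1.2, "ty": -2.5, "tz": 0, "yaw": 0, "claw": 4.5}, {"tx": -1.2, "ty": -2.5, "tz": 0, "yaw": 0, "claw": 4.5}, {"tx": -1.2, "ty": -2.5, "tz": 0, "yaw": 0, "claw": 4.5}, {"tx": -1.2, "ty": -2.5, "tz": 0, "yaw": 0, "claw": 4.5}, {"tx": -1.2, "ty": -2.5, "tz": 0, "yaw": 0, "claw": 4.5}, {"tx": -1.2, "ty": -2.5, "tz": 0, "yaw": 0, "claw": 4.5}, {"tx": -1.2, "ty": -2.7, "tz": 0, "yaw": 0, "claw": 4.5}, {"tx": 0, "ty": 0, "tz": 0, "yaw": 0, "claw": 4.5}, {"tx": 0, "ty": 0, "tz": 0, "yaw": 0, "claw": 4.5}, {"tx": 0, "ty": 0, "tz": 0, "yaw": 0, "claw": 4.5}]'

```text
time_s: 20.4
position: [0.4677, -0.2963, 0.1025]
tool_rot: [[0.965, 0.263, -0.001], [0.263, -0.965, 0.001], [-0.0, -0.001, -1.0]]
ft_force: [-0.5, -0.2, -1.4]
grip_width: 0.055
gripper_force: 54.7
```

servo_tool --steps '[{"tx": 0, "ty": 0, "tz": -2.5, "yaw": 0, "claw": 4.5}, {"tx": 0, "ty": 0, "tz": -2.5, "yaw": 0, "claw": 4.5}, {"tx": 0, "ty": 0, "tz": -1.6, "yaw": 0, "claw": 4.5}, {"tx": 0, "ty": 0, "tz": -0.8, "yaw": 0, "claw": 4.5}, {"tx": 0, "ty": 0, "tz": -0.4, "yaw": 0, "claw": 4.5}, {"tx": 0, "ty": 0, "tz": 0, "yaw": 0, "claw": 4.5}, {"tx": 0, "ty": 0, "tz": 0, "yaw": 0, "claw": 6}, {"tx": 0, "ty": 0, "tz": 0, "yaw": 0, "claw": 7}, {"tx": 0, "ty": 0, "tz": 0, "yaw": 0, "claw": 8}, {"tx": 0, "ty": 0, "tz": 0, "yaw": 0, "claw": 8}, {"tx": 0, "ty": 0, "tz": 0, "yaw": 0, "claw": 8}, {"tx": 0, "ty": 0, "tz": 1, "yaw": 0, "claw": 8}, {"tx": 0, "ty": 0, "tz": 3, "yaw": 0, "claw": 8}, {"tx": 0, "ty": 0, "tz": 4, "yaw": 0, "claw": 8}, {"tx": 0, "ty": 0, "tz": 4, "yaw": 0, "claw": 8}, {"tx": 0, "ty": 0, "tz": 4, "yaw": 0, "claw": 8}, {"tx": 0, "ty": 2, "tz": 2, "yaw": 0, "claw": 8}, {"tx": 0, "ty": 4, "tz": 0, "yaw": 0, "claw": 6}, {"tx": 0, "ty": 4, "tz": 0, "yaw": 0, "claw": 6}, {"tx": 0, "ty": 4, "tz": 0, "yaw": 0, "claw": 6}]'

```text
time_s: 22.4
position: [0.4673, -0.1557, 0.2057]
tool_rot: [[0.965, 0.262, 0.001], [0.262, -0.965, -0.0], [0.001, 0.001, -1.0]]
ft_force: [1.3, 1.0, -0.1]
grip_width: 0.0604
gripper_force: 0.0
```

servo_tool --steps '[{"tx": 0, "ty": 4, "tz": 0, "yaw": 0, "claw": 6}, {"tx": 0, "ty": 4, "tz": 0, "yaw": 0, "claw": 6}, {"tx": 0, "ty": 4, "tz": 0, "yaw": 0, "claw": 6}, {"tx": 0, "ty": 4, "tz": 0, "yaw": 0, "claw": 6}, {"tx": 0, "ty": 4, "tz": 0, "yaw": 0, "claw": 6}, {"tx": 0, "ty": 4, "tz": 0, "yaw": 0, "claw": 6}, {"tx": 0, "ty": 4, "tz": 0, "yaw": 0, "claw": 6}, {"tx": 0, "ty": 4, "tz": 0, "yaw": 0, "claw": 6}, {"tx": 0, "ty": 4, "tz": 0, "yaw": 0, "claw": 6}, {"tx": 0, "ty": 4, "tz": 0, "yaw": 0, "claw": 6}, {"tx": 0, "ty": 4, "tz": 0, "yaw": 0, "claw": 6}, {"tx": -0.5, "ty": 3, "tz": 0, "yaw": 0, "claw": 6}, {"tx": -0.5, "ty": 2, "tz": 0, "yaw": 0, "claw": 6}, {"tx": -0.5, "ty": 1.5, "tz": 0, "yaw": 0, "claw": 6}, {"tx": 0, "ty": 0, "tz": 0, "yaw": 0, "claw": 6}, {"tx": 0, "ty": 0, "tz": 0, "yaw": 0, "claw": 6}, {"tx": 0, "ty": 0, "tz": 0, "yaw": 0, "claw": 6}]'

```text
time_s: 24.1
position: [0.4529, 0.347, 0.2051]
tool_rot: [[0.965, 0.261, 0.0], [0.261, -0.965, -0.0], [0.0, 0.0, -1.0]]
ft_force: [1.6, -1.2, 0.2]
grip_width: 0.0598
gripper_force: 0.0
```

```bash
python3 - <<'E'
from h import *
im,d=snap('top','7'); s,ds=snap('scene','7'); o=env.observe(); print(o['position'])
P=cloud('scene',ds)
# fingers: lowest dark points near the TCP in scene view
x,y=o['position'][:2]; m=(abs(P[...,0]-x)<.03)&(abs(P[...,1]-y)<.07)&(P[...,2]>.13)&(P[...,2]<.3)
v,u=np.nonzero(m); i=np.argsort(P[m][:,2])[:12]; print(np.round(P[m][i]*1000),'uv',u[i],v[i])
cv2.imwrite('pics/c7.png',cv2.convertScaleAbs(np.hstack([im[160:400,130:530],s[120:360,100:500]])[:,:,::-1],alpha=1.5))
E
python3 meas.py 7 | grep -E 'whiteb|amber|redcap'
```

```text
[0.45295404 0.34703838 0.20499307]
[[454. 314. 219.]
 [457. 316. 219.]
 [455. 315. 219.]
 [459. 318. 220.]
 [458. 317. 220.]
 [436. 379. 220.]
 [437. 380. 221.]
 [463. 319. 221.]
 [464. 320. 221.]
 [438. 381. 221.]
 [461. 318. 221.]
 [459. 318. 222.]] uv [300 298 299 296 297 286 285 294 293 284 295 296] [283 283 283 283 283 313 313 282 282 313 282 282]Traceback (most recent call last):
  File "meas.py", line 18, in <module>
    cs,_=cv2.findContours(w,cv2.RETR_EXTERNAL,cv2.CHAIN_APPROX_NONE); c=max(cs,key=cv2.contourArea)[:,0]
                                                                        ~~~^^^^^^^^^^^^^^^^^^^^^^^^
ValueError: max() iterable argument is empty
```

View pics/c7.png

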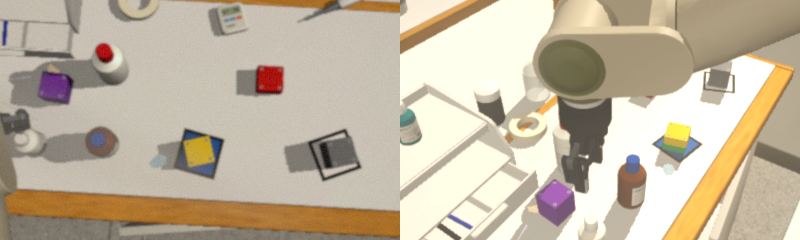

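The picture shows yellow on green on the blue mat at (200,152), grey on the white mat at (340,152), and the gripper over the white bottle. I'll check the placements while correcting the pose.

```bash
python3 - <<'E'
from h import *
z=np.load('top_7.npz'); im,d=z['im'],z['d']; P=cloud('top',d); 
for k,u,v,h in(('yellow',329,311,.045),('grey',470,311,.06)):
    w=np.zeros((480,640),np.uint8); sl=np.s_[v-35:v+35,u-35:u+35]; w[sl]=abs(P[sl][...,2]-h)<.008
    c=max(cv2.findContours(w,cv2.RETR_EXTERNAL,cv2.CHAIN_APPROX_NONE)[0],key=cv2.contourArea)[:,0]
    print(k,cv2.minAreaRect((ray('top',c[:,0],c[:,1],h)[:,:2]*1000).astype(np.float32)))
# white cap from two views: scene top of cap
s=np.load('scene_7.npz'); Q=cloud('scene',s['d']); m=(np.hypot(Q[...,0]-.4515,Q[...,1]-.35)<.03)&(Q[...,2]>.104)&(Q[...,2]<.118); print(m.sum(),Q[m].mean(0),np.percentile(Q[m],[5,95],0))
E
```

```text
yellow ((452.9273681640625, -1.9652671813964844), (56.08134460449219, 55.971866607666016), 15.160972595214844)
grey ((466.8307189941406, -293.77264404296875), (55.83694839477539, 58.50407409667969), 15.093618392944336)
132 [0.45164992 0.35270467 0.10807882] [[0.44205074 0.34295107 0.10535013]
 [0.46130772 0.36217826 0.11020917]]
```

servo_tool --steps '[{"tx": -0.1, "ty": 0.3, "tz": -3, "yaw": 0, "claw": 6}, {"tx": 0, "ty": 0, "tz": -2, "yaw": 0, "claw": 6}, {"tx": 0, "ty": 0, "tz": -1, "yaw": 0, "claw": 6}, {"tx": 0, "ty": 0, "tz": 0, "yaw": 0, "claw": 6}, {"tx": 0, "ty": 0, "tz": 0, "yaw": 0, "claw": 6}]'

```text
time_s: 24.7
position: [0.4522, 0.3508, 0.1457]
tool_rot: [[0.965, 0.262, 0.001], [0.262, -0.965, 0.001], [0.001, -0.0, -1.0]]
ft_force: [-0.2, 0.2, -0.1]
grip_width: 0.0599
gripper_force: 0.0
```

servo_tool --steps '[{"tx": 0, "ty": 0, "tz": -2, "yaw": 0, "claw": 6}, {"tx": 0, "ty": 0, "tz": -2, "yaw": 0, "claw": 6}, {"tx": 0, "ty": 0, "tz": -1.3, "yaw": 0, "claw": 6}, {"tx": 0, "ty": 0, "tz": -0.6, "yaw": 0, "claw": 6}, {"tx": 0, "ty": 0, "tz": 0, "yaw": 0, "claw": 5}, {"tx": 0, "ty": 0, "tz": 0, "yaw": 0, "claw": 4}, {"tx": 0, "ty": 0, "tz": 0, "yaw": 0, "claw": 3.2}, {"tx": 0, "ty": 0, "tz": 0, "yaw": 0, "claw": 2.5}, {"tx": 0, "ty": 0, "tz": 0, "yaw": 0, "claw": 1.5}, {"tx": 0, "ty": 0, "tz": 0, "yaw": 0, "claw": 1.5}, {"tx": 0, "ty": 0, "tz": 0, "yaw": 0, "claw": 1.5}, {"tx": 0, "ty": 0, "tz": 0, "yaw": 0, "claw": 1.5}]' --newtons 50

```text
time_s: 25.9
position: [0.4521, 0.351, 0.0867]
tool_rot: [[0.965, 0.262, 0.002], [0.262, -0.965, 0.001], [0.002, -0.0, -1.0]]
ft_force: [-0.3, -0.5, 6.3]
grip_width: 0.0216
gripper_force: 49.2
```

servo_tool --steps '[{"tx": 0, "ty": 0, "tz": 0.3, "yaw": 0, "claw": 1.5}, {"tx": 0, "ty": 0, "tz": 0.7, "yaw": 0, "claw": 1.5}, {"tx": 0, "ty": 0, "tz": 1, "yaw": 0, "claw": 1.5}, {"tx": 0, "ty": 0, "tz": 2, "yaw": 0, "claw": 1.5}, {"tx": 0, "ty": 0, "tz": 1, "yaw": 0, "claw": 1.5}, {"tx": 0, "ty": 0, "tz": 0, "yaw": 0, "claw": 1.5}, {"tx": 0, "ty": 0, "tz": 0, "yaw": 0, "claw": 1.5}]'

```text
time_s: 26.6
position: [0.4514, 0.3507, 0.1355]
tool_rot: [[0.965, 0.262, -0.0], [0.262, -0.965, -0.0], [-0.0, 0.0, -1.0]]
ft_force: [0.6, -0.8, -1.9]
grip_width: 0.0219
gripper_force: 49.1
```

```bash
python3 - <<'E'
from h import *
s,ds=snap('scene','8'); o=env.observe(); print(o['position'],o['grip_width'],o['ft_force'])
cv2.imwrite('pics/c8.png',cv2.convertScaleAbs(cv2.resize(s[220:420,220:400],(540,600))[:,:,::-1],alpha=1.5))
E
```

```text
[0.45125474 0.35068377 0.13515574] 0.02216817641341267 [-0.49626619 -0.2767685  -2.3076966 ]
```

View pics/c8.png

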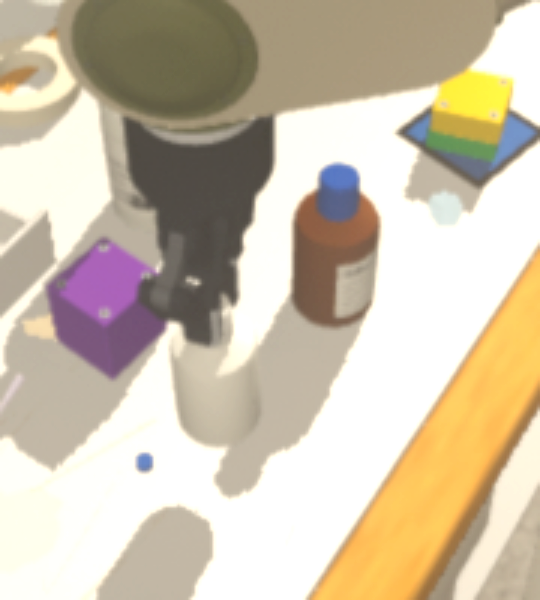

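The picture shows the white bottle held upright and clear of the bench, with the amber bottle and its stack undisturbed. I'll raise it to pass over the amber bottle and carry it across.

servo_tool --steps '[{"tx": 0, "ty": 0, "tz": 2, "yaw": 0, "claw": 1.5}, {"tx": 0, "ty": 0, "tz": 3, "yaw": 0, "claw": 1.5}, {"tx": 0, "ty": 0, "tz": 3, "yaw": 0, "claw": 1.5}, {"tx": 0, "ty": 0, "tz": 3, "yaw": 0, "claw": 1.5}, {"tx": 0, "ty": -1, "tz": 1, "yaw": 0, "claw": 1.5}, {"tx": 0.1, "ty": -2, "tz": 0, "yaw": 0, "claw": 1.5}, {"tx": 0.1, "ty": -3, "tz": 0, "yaw": 0, "claw": 1.5}, {"tx": 0.1, "ty": -3, "tz": 0, "yaw": 0, "claw": 1.5}, {"tx": 0.1, "ty": -3, "tz": 0, "yaw": 0, "claw": 1.5}, {"tx": 0.1, "ty": -3, "tz": 0, "yaw": 0, "claw": 1.5}, {"tx": 0.1, "ty": -3, "tz": 0, "yaw": 0, "claw": 1.5}, {"tx": 0.1, "ty": -3, "tz": 0, "yaw": 0, "claw": 1.5}, {"tx": 0.1, "ty": -3, "tz": 0, "yaw": 0, "claw": 1.5}, {"tx": 0.1, "ty": -3, "tz": 0, "yaw": 0, "claw": 1.5}, {"tx": 0.1, "ty": -3, "tz": 0, "yaw": 0, "claw": 1.5}, {"tx": 0.1, "ty": -3, "tz": 0, "yaw": 0, "claw": 1.5}, {"tx": 0.1, "ty": -3, "tz": 0, "yaw": 0, "claw": 1.5}, {"tx": 0.1, "ty": -3, "tz": 0, "yaw": 0, "claw": 1.5}, {"tx": 0.1, "ty": -3, "tz": 0, "yaw": 0, "claw": 1.5}, {"tx": 0.1, "ty": -3, "tz": 0, "yaw": 0, "claw": 1.5}]'

```text
time_s: 28.65
position: [0.4656, -0.1006, 0.2543]
tool_rot: [[0.965, 0.262, -0.002], [0.262, -0.965, 0.001], [-0.002, -0.002, -1.0]]
ft_force: [0.5, 0.3, -2.2]
grip_width: 0.0219
gripper_force: 49.3
```

servo_tool --steps '[{"tx": 0, "ty": -3, "tz": 0, "yaw": 0, "claw": 1.5}, {"tx": 0, "ty": -3, "tz": 0, "yaw": 0, "claw": 1.5}, {"tx": 0, "ty": -3, "tz": 0, "yaw": 0, "claw": 1.5}, {"tx": 0, "ty": -3, "tz": 0, "yaw": 0, "claw": 1.5}, {"tx": 0, "ty": -3, "tz": 0, "yaw": 0, "claw": 1.5}, {"tx": 0, "ty": -2.5, "tz": 0, "yaw": 0, "claw": 1.5}, {"tx": 0, "ty": -1.5, "tz": 0, "yaw": 0, "claw": 1.5}, {"tx": 0, "ty": -0.6, "tz": 0, "yaw": 0, "claw": 1.5}, {"tx": 0, "ty": 0, "tz": 0, "yaw": 0, "claw": 1.5}, {"tx": 0, "ty": 0, "tz": 0, "yaw": 0, "claw": 1.5}, {"tx": 0, "ty": 0, "tz": 0, "yaw": 0, "claw": 1.5}]'

```text
time_s: 29.75
position: [0.4667, -0.2942, 0.256]
tool_rot: [[0.965, 0.263, 0.0], [0.263, -0.965, 0.0], [0.0, -0.0, -1.0]]
ft_force: [-0.3, -0.3, -3.1]
grip_width: 0.0218
gripper_force: 49.3
```

servo_tool --steps '[{"tx": 0, "ty": -0.1, "tz": -1.5, "yaw": 0, "claw": 1.5}, {"tx": 0, "ty": 0, "tz": -2.5, "yaw": 0, "claw": 1.5}, {"tx": 0, "ty": 0, "tz": -2.5, "yaw": 0, "claw": 1.5}, {"tx": 0, "ty": 0, "tz": -2, "yaw": 0, "claw": 1.5}, {"tx": 0, "ty": 0, "tz": -1, "yaw": 0, "claw": 1.5}, {"tx": 0, "ty": 0, "tz": -0.6, "yaw": 0, "claw": 1.5}, {"tx": 0, "ty": 0, "tz": -0.3, "yaw": 0, "claw": 1.5}, {"tx": 0, "ty": 0, "tz": 0, "yaw": 0, "claw": 1.5}, {"tx": 0, "ty": 0, "tz": 0, "yaw": 0, "claw": 1.5}, {"tx": 0, "ty": 0, "tz": 0, "yaw": 0, "claw": 1.5}]'

```text
time_s: 30.75
position: [0.4668, -0.2963, 0.1525]
tool_rot: [[0.965, 0.262, 0.001], [0.262, -0.965, -0.001], [0.001, 0.001, -1.0]]
ft_force: [0.2, -0.4, -1.3]
grip_width: 0.0219
gripper_force: 49.3
```

servo_tool --steps '[{"tx": 0, "ty": 0, "tz": -0.2, "yaw": 0, "claw": 1.5}, {"tx": 0, "ty": 0, "tz": -0.2, "yaw": 0, "claw": 1.5}, {"tx": 0, "ty": 0, "tz": -0.1, "yaw": 0, "claw": 1.5}, {"tx": 0, "ty": 0, "tz": 0, "yaw": 0, "claw": 1.5}, {"tx": 0, "ty": 0, "tz": 0, "yaw": 0, "claw": 1.5}]'

```text
time_s: 31.25
position: [0.4666, -0.2962, 0.1468]
tool_rot: [[0.965, 0.262, -0.0], [0.262, -0.965, 0.0], [-0.0, -0.0, -1.0]]
ft_force: [0.3, -0.6, -2.3]
grip_width: 0.0216
gripper_force: 49.3
```

servo_tool --steps '[{"tx": 0, "ty": 0, "tz": -0.1, "yaw": 0, "claw": 1.5}, {"tx": 0, "ty": 0, "tz": 0, "yaw": 0, "claw": 1.5}, {"tx": 0, "ty": 0, "tz": 0, "yaw": 0, "claw": 1.5}]'

```text
time_s: 31.55
position: [0.4669, -0.2963, 0.1467]
tool_rot: [[0.965, 0.262, 0.001], [0.262, -0.965, -0.001], [0.001, 0.001, -1.0]]
ft_force: [-1.0, 1.5, 6.0]
grip_width: 0.0218
gripper_force: 50.0
```

servo_tool --steps '[{"tx": 0, "ty": 0, "tz": 0, "yaw": 0, "claw": 2.6}, {"tx": 0, "ty": 0, "tz": 0, "yaw": 0, "claw": 3.2}, {"tx": 0, "ty": 0, "tz": 0, "yaw": 0, "claw": 4}, {"tx": 0, "ty": 0, "tz": 0, "yaw": 0, "claw": 5}, {"tx": 0, "ty": 0, "tz": 0, "yaw": 0, "claw": 6}, {"tx": 0, "ty": 0, "tz": 0, "yaw": 0, "claw": 6}, {"tx": 0, "ty": 0, "tz": 0.5, "yaw": 0, "claw": 6}, {"tx": 0, "ty": 0, "tz": 1.5, "yaw": 0, "claw": 6}, {"tx": 0, "ty": 0, "tz": 3, "yaw": 0, "claw": 6}, {"tx": 0, "ty": 0, "tz": 3, "yaw": 0, "claw": 6}, {"tx": 0, "ty": 0, "tz": 1, "yaw": 0, "claw": 6}, {"tx": 0, "ty": 2, "tz": 0, "yaw": 0, "claw": 6}, {"tx": 0, "ty": 4, "tz": 0, "yaw": 0, "claw": 6}, {"tx": 0, "ty": 4, "tz": 0, "yaw": 0, "claw": 6}, {"tx": 0, "ty": 4, "tz": 0, "yaw": 0, "claw": 6}, {"tx": 0, "ty": 4, "tz": 0, "yaw": 0, "claw": 6}, {"tx": 0, "ty": 4, "tz": 0, "yaw": 0, "claw": 6}, {"tx": 0, "ty": 4, "tz": 0, "yaw": 0, "claw": 6}, {"tx": 0, "ty": 4, "tz": 0, "yaw": 0, "claw": 6}, {"tx": 0, "ty": 4, "tz": 0, "yaw": 0, "claw": 6}]'

```text
time_s: 33.55
position: [0.4651, 0.0464, 0.2346]
tool_rot: [[0.965, 0.262, -0.002], [0.262, -0.965, 0.001], [-0.002, -0.001, -1.0]]
ft_force: [0.5, -0.7, -1.2]
grip_width: 0.0598
gripper_force: 0.0
```

servo_tool --steps '[{"tx": 0, "ty": 4, "tz": 0, "yaw": 0, "claw": 6}, {"tx": -0.2, "ty": 4, "tz": 0, "yaw": 0, "claw": 6}, {"tx": -0.3, "ty": 4, "tz": 0, "yaw": 0, "claw": 6}, {"tx": -0.3, "ty": 2, "tz": -2, "yaw": 0, "claw": 6}, {"tx": 0, "ty": 1.4, "tz": -2, "yaw": 0, "claw": 6}, {"tx": 0, "ty": 0, "tz": -2, "yaw": 0, "claw": 6}, {"tx": 0, "ty": 0, "tz": -2, "yaw": 0, "claw": 6}, {"tx": 0, "ty": 0, "tz": 0, "yaw": 0, "claw": 6}, {"tx": 0, "ty": 0, "tz": 0, "yaw": 0, "claw": 6}]'

```text
time_s: 34.45
position: [0.4578, 0.1981, 0.1556]
tool_rot: [[0.965, 0.263, -0.001], [0.263, -0.965, -0.0], [-0.001, -0.0, -1.0]]
ft_force: [0.3, -0.3, 0.2]
grip_width: 0.0602
gripper_force: 0.0
```

```bash
python3 - <<'E'
from h import *
s,ds=snap('scene','9'); im,d=snap('top','9'); o=env.observe(); print(o['position'])
P=cloud('top',d)
m=(np.hypot(P[...,0]-.4668,P[...,1]+.296)<.03)&(abs(P[...,2]-.17)<.01); print('white cap',m.sum(),np.nanmean(P[m],0),np.nanmedian(P[m],0))
Q=cloud('scene',ds); m=(np.hypot(Q[...,0]-.4585,Q[...,1]-.1977)<.03)&(abs(Q[...,2]-.125)<.005); print('amber cap',m.sum(),np.nanmean(Q[m],0))
E
```

```text
[0.45867375 0.19803476 0.15657048]
white cap 153 [ 0.46694366 -0.29364892  0.16889319] [ 0.4670311  -0.29353538  0.16916861]
amber cap 110 [0.45735467 0.19987216 0.12299127]
```

servo_tool --steps '[{"tx": 0, "ty": 0, "tz": -2, "yaw": 0, "claw": 6}, {"tx": 0, "ty": 0, "tz": -2, "yaw": 0, "claw": 6}, {"tx": 0, "ty": 0, "tz": -1.1, "yaw": 0, "claw": 6}, {"tx": 0, "ty": 0, "tz": -0.5, "yaw": 0, "claw": 6}, {"tx": 0, "ty": 0, "tz": 0, "yaw": 0, "claw": 5}, {"tx": 0, "ty": 0, "tz": 0, "yaw": 0, "claw": 4}, {"tx": 0, "ty": 0, "tz": 0, "yaw": 0, "claw": 3.4}, {"tx": 0, "ty": 0, "tz": 0, "yaw": 0, "claw": 2.8}, {"tx": 0, "ty": 0, "tz": 0, "yaw": 0, "claw": 1.5}, {"tx": 0, "ty": 0, "tz": 0, "yaw": 0, "claw": 1.5}, {"tx": 0, "ty": 0, "tz": 0, "yaw": 0, "claw": 1.5}, {"tx": 0, "ty": 0, "tz": 0, "yaw": 0, "claw": 1.5}]'

```text
time_s: 35.75
position: [0.4592, 0.1979, 0.1006]
tool_rot: [[0.965, 0.262, 0.002], [0.262, -0.965, 0.0], [0.002, 0.0, -1.0]]
ft_force: [-0.0, -1.5, 6.1]
grip_width: 0.0259
gripper_force: 49.3
```

servo_tool --steps '[{"tx": 0, "ty": 0, "tz": 0.5, "yaw": 0, "claw": 1.5}, {"tx": 0, "ty": 0, "tz": 1.5, "yaw": 0, "claw": 1.5}, {"tx": 0, "ty": 0, "tz": 3, "yaw": 0, "claw": 1.5}, {"tx": 0, "ty": 0, "tz": 3, "yaw": 0, "claw": 1.5}, {"tx": 0, "ty": 0, "tz": 1, "yaw": 0, "claw": 1.5}, {"tx": 0, "ty": -1, "tz": 0, "yaw": 0, "claw": 1.5}, {"tx": -0.1, "ty": -2, "tz": 0, "yaw": 0, "claw": 1.5}, {"tx": -0.1, "ty": -3, "tz": 0, "yaw": 0, "claw": 1.5}, {"tx": -0.1, "ty": -3, "tz": 0, "yaw": 0, "claw": 1.5}, {"tx": -0.1, "ty": -3, "tz": 0, "yaw": 0, "claw": 1.5}, {"tx": -0.1, "ty": -3, "tz": 0, "yaw": 0, "claw": 1.5}, {"tx": -0.1, "ty": -3, "tz": 0, "yaw": 0, "claw": 1.5}, {"tx": 0, "ty": -1.5, "tz": 0, "yaw": 0, "claw": 1.5}, {"tx": 0, "ty": -0.6, "tz": 0, "yaw": 0, "claw": 1.5}, {"tx": 0, "ty": 0, "tz": 0, "yaw": 0, "claw": 1.5}, {"tx": 0, "ty": 0, "tz": 0, "yaw": 0, "claw": 1.5}, {"tx": 0, "ty": 0, "tz": 0, "yaw": 0, "claw": 1.5}]'

```text
time_s: 37.45
position: [0.4524, -0.0024, 0.1895]
tool_rot: [[0.965, 0.263, -0.001], [0.263, -0.965, 0.0], [-0.0, -0.0, -1.0]]
ft_force: [0.5, -0.5, -2.0]
grip_width: 0.0257
gripper_force: 49.6
```

servo_tool --steps '[{"tx": 0, "ty": -0.1, "tz": -1, "yaw": 0, "claw": 1.5}, {"tx": 0, "ty": 0, "tz": -1.5, "yaw": 0, "claw": 1.5}, {"tx": 0, "ty": 0, "tz": -1, "yaw": 0, "claw": 1.5}, {"tx": 0, "ty": 0, "tz": -0.5, "yaw": 0, "claw": 1.5}, {"tx": 0, "ty": 0, "tz": -0.2, "yaw": 0, "claw": 1.5}, {"tx": 0, "ty": 0, "tz": -0.1, "yaw": 0, "claw": 1.5}, {"tx": 0, "ty": 0, "tz": 0, "yaw": 0, "claw": 1.5}, {"tx": 0, "ty": 0, "tz": 0, "yaw": 0, "claw": 1.5}]'

```text
time_s: 38.25
position: [0.4528, -0.0042, 0.1471]
tool_rot: [[0.965, 0.262, 0.001], [0.262, -0.965, -0.0], [0.001, 0.0, -1.0]]
ft_force: [-1.0, 0.6, -2.2]
grip_width: 0.0258
gripper_force: 49.6
```

servo_tool --steps '[{"tx": 0, "ty": 0, "tz": -0.1, "yaw": 0, "claw": 1.5}, {"tx": 0, "ty": 0, "tz": -0.1, "yaw": 0, "claw": 1.5}, {"tx": 0, "ty": 0, "tz": 0, "yaw": 0, "claw": 1.5}, {"tx": 0, "ty": 0, "tz": 0, "yaw": 0, "claw": 1.5}]'

```text
time_s: 38.65
position: [0.4532, -0.0044, 0.1457]
tool_rot: [[0.965, 0.262, 0.002], [0.262, -0.965, -0.001], [0.002, 0.001, -1.0]]
ft_force: [-0.5, -0.1, 4.4]
grip_width: 0.0257
gripper_force: 50.4
```

In contact. I'll release, rise, move aside and check.

servo_tool --steps '[{"tx": 0, "ty": 0, "tz": 0, "yaw": 0, "claw": 2.9}, {"tx": 0, "ty": 0, "tz": 0, "yaw": 0, "claw": 3.5}, {"tx": 0, "ty": 0, "tz": 0, "yaw": 0, "claw": 4.5}, {"tx": 0, "ty": 0, "tz": 0, "yaw": 0, "claw": 6}, {"tx": 0, "ty": 0, "tz": 0, "yaw": 0, "claw": 6}, {"tx": 0, "ty": 0, "tz": 0, "yaw": 0, "claw": 6}, {"tx": 0, "ty": 0, "tz": 0.5, "yaw": 0, "claw": 6}, {"tx": 0, "ty": 0, "tz": 1.5, "yaw": 0, "claw": 6}, {"tx": 0, "ty": 0, "tz": 3, "yaw": 0, "claw": 6}, {"tx": 0, "ty": 0, "tz": 3, "yaw": 0, "claw": 6}, {"tx": 0, "ty": 0, "tz": 3, "yaw": 0, "claw": 6}, {"tx": 0, "ty": 3, "tz": 0, "yaw": 0, "claw": 6}, {"tx": 0, "ty": 4, "tz": 0, "yaw": 0, "claw": 6}, {"tx": 0, "ty": 4, "tz": 0, "yaw": 0, "claw": 6}, {"tx": 0, "ty": 4, "tz": 0, "yaw": 0, "claw": 6}, {"tx": 0, "ty": 4, "tz": 0, "yaw": 0, "claw": 6}, {"tx": 0, "ty": 4, "tz": 0, "yaw": 0, "claw": 6}, {"tx": 0, "ty": 2, "tz": 0, "yaw": 0, "claw": 6}, {"tx": 0, "ty": 0, "tz": 0, "yaw": 0, "claw": 6}, {"tx": 0, "ty": 0, "tz": 0, "yaw": 0, "claw": 6}]'

```text
time_s: 40.65
position: [0.4525, 0.2457, 0.2549]
tool_rot: [[0.965, 0.263, -0.0], [0.263, -0.965, -0.0], [-0.0, 0.0, -1.0]]
ft_force: [-0.0, -0.3, 0.1]
grip_width: 0.0599
gripper_force: 0.0
```

```bash
python3 - <<'E'
from h import *
s,ds=snap('scene','10'); im,d=snap('top','10'); P=cloud('top',d)
for k,x,y in(('white',.4661,-.2966),('amber',.4522,-.0045),('redcap',.6245,.1932)):
    m=(np.hypot(P[...,0]-x,P[...,1]-y)<.03)&(abs(P[...,2]-.17)<.01); print(k,m.sum(),np.nanmedian(P[m],0).round(4))
cv2.imwrite('pics/c10.png',cv2.convertScaleAbs(np.hstack([im[120:380,180:580],s[100:360,220:620]])[:,:,::-1],alpha=1.5))
E
```

```text
white 151 [ 0.467  -0.2934  0.1696]
amber 189 [ 0.452  -0.0041  0.1701]
redcap 214 [0.6239 0.1931 0.1702]
```

View pics/c10.png

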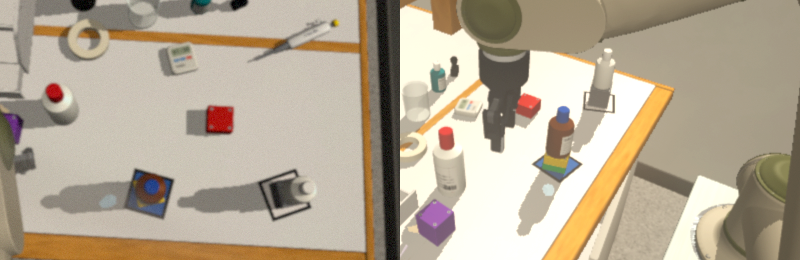

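The picture shows both bottles upright on their stacks: amber at (150,188) and white at (300,188). The cap tops measure 170 mm, level with the red cap, and both are within 4 mm of their mat centres. The red block, timer and red-capped bottle haven't moved, so I'm handing it in.

```bash
python3 -c "from rig import env; print(env.close_job())"
```

```text
the job is handed in; nothing more can be done
None
```

The job is handed in: the amber bottle stands on the green and yellow spacers at the blue mat and the white bottle on the grey spacer at the white mat, both caps level with the red cap (within about 1 mm) and both centred within about 4 mm.

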